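Float the sander head at its index with the trim crank

ROBOT

A 6-joint arm with a two-finger parallel gripper is mounted at the origin on the work surface. World frame = base frame: x ahead of the robot, y to its left, z up, the work surface at z = 0. Lengths are in m, angles in rad, forces in N, time in s.
With the tool pointing down it reaches from about 0.375 to 0.9 m from the base axis. Payload 3.1 kg.
Tool frame: the origin (TCP) lies midway between the tips of the shut fingers; the grasp point (between the pads) lies 19 mm behind it; z points along the fingers, y is the line along which they close (so a half turn about z gives the same grasp; the last joint's range is limited). The gripper opens to 87 mm and grips with 3 to 60 N. Pads are 19 mm wide; open, the fingers measure 117 mm over their backs; the gripper's body (75 mm by 190 mm) begins 51 mm behind the grasp point.
Start: joints at [0.975, 0.527, 1.433, -0, 1.181, -0.178], TCP at [0.254, 0.571, 0.223] pointing down, gripper open.
Joint ranges: [-3.08, 3.08], [-0.75, 2.2], [0.22, 2.44], [-1.43, 4.57], [0, 2.65], [-2.85, 2.85]. Speed limits (rad/s): [2.79, 2.79, 3.14, 3.14, 3.14, 3.14].

INTERFACE

Orientations are given as a unit quaternion [x, y, z, w].
In Python, from rig import robot gives the robot as it stands. The module is installed in compiled form; this text tells all that it offers.
- The arm moves only by the tool play_rows, never from a script. Its arguments are lists of equal length, an entry for each row: "gripper": the closure, from -1 (fully open) to 1 (shut); "delta_pos": the shift along the tool's x, y, z in cm, a list of three; "turn": the turn, a rotation vector about the tool's x, y, z in rad, a list of three. A call has 1 to 12 rows; each row is the pose to reach, as a shift and turn from the pose commanded when the call began, along the tool's axes at that moment; what a row does not reach only later rows make up. A row lasts 1/8 s, in which the tool goes at most 62.5 mm and 10.7 degrees, less where a joint would pass 70% of its speed; a pose out of reach is approached as far as the arm can. A call with a gripper value outside its range is refused whole. The fingers move at their own pace and stop on an object; "squeeze" is the grip in N (left out, the last holds). Time passes only in rows, so rows that repeat a pose let the fingers close. It gives the time, the measured TCP pose, the force, the opening and the grip force at its end, in the units of the state.
- robot.get_obs(): the state, without advancing time (a new reading comes with each control period).
- robot.camera(name): name is "side" or "top" or "wrist"; returns a dict with "color" (400x640x3 uint8, red, green, blue), "vfov" (degrees; the focal length in pixels is half the picture's height over the tangent of half this angle, whatever the lens; pixels are square), "cx", "cy" (the principal point, pixels), "R" (3x3) and "t" (3): a world point X has camera coordinates R X + t. Camera axes: x right, y down, z forward; pixel columns grow to the right and rows downward; lengths in m; the calibration is good to about 2 mm. The wrist camera is an equidistant fisheye: a pixel r from the principal point sees the ray r / f radians off the axis. A picture is of the moment at which its call begins. There is no depth.
- robot.hand_in(): hands the job in; it is judged then, once.
The state is a dict: "time": time; "q": joint angles; "joint_velocities": joint speeds; "joint_torque": joint torques, N m; "position": TCP position; "tool_rot": TCP orientation; "ft_force": force on the tool from outside, world axes, zero at the start; "moment": the same for the moment, N m; "grip_width": finger opening in m; "grip_force": force on a finger pad.
Only numpy, scipy, OpenCV 4.12 (cv2) and the standard library are available. Lean on these libraries where they do the work, as an engineer would, in place of code of your own. Each camera call takes 0.05 s, during which the arm holds its last target. There are 200 camera calls.

TASK

Take the wooden grip of the trim crank in the gripper and raise it to float the motor head gently off its stop, so that the pointer stands opposite the brass index clip on the scale. Keep it balanced there for 8 seconds by working the crank and never let it swing right over to the other side; finish while still holding the grip, with the pointer at rest at the index. Do not touch the head or shift the clip, and leave the things lying around where they are.

Things in the scene. Friction and masses are not known exactly. Their poses are not given: they have to be found in the camera images.
- stand: Fixed green yoke stand of a disc sander; foot 200 x 200 x 12 mm. Origin: centre of its underside on the table; z up, x away from the robot (yaw up to 0.2 rad). 'Local' below = this frame. All parts turn about one level axis along local x, 150 mm above the origin; angles are turns about local +x, 0 = pointer upright, crank level. White arc scale at local x 74 mm.
- crank_grip (a point): Grip point of the trim crank: wooden bar, 18 mm diameter, along local x, free from x -210 to -127 mm, this point at x -170. Take it from above, fingers closing along local y; it turns in the fingers and can creep down 10 mm in 15 s. At crank angle c: local y = -160 cos(c), height 150 - 160 sin(c) mm (raising lowers c). Range -0.4 to 0.3 rad; starts at -0.01 to 0.09.
- crank: The trim crank: shaft on the axis, flat steel arm 12 x 22 x 160 mm at local x -121 mm towards local -y, with the wooden grip at its end. Origin on the axis, 150 mm above the stand's origin. It stays where it is left: friction 0.25 N m (1 to 3 N at the grip), damping 0.15 N m s/rad. It drives the head only through a torsion spring.
- head: Sander head, origin on the axis: grey motor 94 mm thick, 200 long along local y, 150 mm disc at y +165 to 182, counterweight at -185 mm. Top-heavy: with a = head angle, c = crank angle, J a'' = 0.20 a - 0.13 (a - c) - 0.008 (a' - c') N m, J = 0.068 kg m2: it falls away from balance, time constant 1 s. 0.20 and J (mass 4 kg) vary together by -15 to +20 %.
- pointer_tip (a point): Tip of the flat steel pointer fixed to the head, 185 mm from the axis, local x 95 mm; at head angle a: local y = -185 sin(a), height 150 + 185 cos(a) mm.
- pivot (a point): Point on the axis at the pointer's foot (local x 95 mm, 150 mm high). Stops limit a - c to +-0.26 rad. At the start the head rests on the +0.26 stop (pointer leaning to local -y); as the crank is raised slowly it leaves the stop by itself near a = 0.14 to 0.20 rad and must then be caught by feedback.
- index_mark (a point): Point before the brass index clip (block 10 mm wide, 32 tall, on the rim of the white scale), 187 mm from the axis, local x 95 mm: 2 mm beyond the pointer tip when that stands right at the clip. The clip's angle is between -0.06 and 0.06 rad, measured like the head's; it turns with its own axes.
- star: Wooden star blank, 90 mm across, 12 mm thick, loose bystander; origin under its centre.
- house: Wooden house-shaped blank, about 100 x 70 x 12 mm, loose bystander; origin under its centre.
- sanding_block: Cork sanding block 110 x 60 x 34 mm, loose bystander; origin under its centre.
- glue: Glue bottle 60 mm in diameter, 160 mm tall, loose bystander; origin under its centre.
- brush: Dusting brush lying on the table, loose bystander; origin under its middle.
- jar: Open steel cup 80 mm in diameter, 100 mm tall, loose bystander; origin under its centre.
- oval: Round wooden blank 120 mm in diameter, 12 mm thick, loose bystander; origin under its centre.

How it is judged:
By the outcome, as a careful person would: the job done as asked, in the order asked, and still so for the second after the job is handed in, while the arm keeps its last pose, push and grip.
It also fails if it takes over 58 s, if anything falls off the work surface, if the arm or the gripper's body presses on something with over 40 N, if the wrist force passes 120 N, or if a joint passes its speed limit or range.

## Working session

There is one attempt and no reset: what is moved stays moved. The work goes in short steps, Python scripts to look and compute and a tool call to move; the robot and the scene stay as the last step left them, time stands still between calls to the robot, and variables do not carry over. Pictures are saved under pics/ and viewed, at most 10 in all, crops included, and the job is handed in when it is done.

Besides the shell and the picture viewer there is one more tool, called after "Request:" as name(argument=value, ...), one argument or row to a line, values as JSON. play_rows: Moves the arm, as the interface text tells. Its arguments: {"type":"object","properties":{"gripper":{"type":"array","items":{"type":"number"}},"delta_pos":{"type":"array","items":{"type":"array","items":{"type":"number"}}},"turn":{"type":"array","items":{"type":"array","items":{"type":"number"}}},"squeeze":{"type":"number"}},"required":["gripper","delta_pos","turn"]}

```bash
mkdir -p pics; cat > h.py <<'E'
import numpy as np, cv2
from rig import robot
def grab(n):
    c=robot.camera(n); c['f']=200/np.tan(np.radians(c['vfov'])/2); return c
def ray(c,u,v):
    d=np.array([(u-c['cx'])/c['f'],(v-c['cy'])/c['f'],1.]); R=np.array(c['R']); 
    return -R.T@np.array(c['t']), R.T@(d/np.linalg.norm(d))
def plane(c,u,v,p0,n):
    o,d=ray(c,u,v); n=np.array(n,float); return o+d*((np.array(p0)-o)@n)/(d@n)
def proj(c,X):
    p=np.array(c['R'])@np.array(X)+np.array(c['t']); return np.array([c['cx'],c['cy']])+c['f']*p[:2]/p[2]
def tri(c1,a,c2,b):
    o1,d1=ray(c1,*a);o2,d2=ray(c2,*b)
    s=np.linalg.lstsq(np.c_[d1,-d2],o2-o1,rcond=None)[0]
    p,q=o1+s[0]*d1,o2+s[1]*d2; return (p+q)/2,np.linalg.norm(p-q)
E
python3 - <<'E'
from h import *
o=robot.get_obs(); print(o['time'],o['position'],o['tool_rot'],o['grip_width'])
for n in ('side','top'):
    c=grab(n); print(n,c['vfov'],c['cx'],c['cy'],-np.array(c['R']).T@c['t'],np.array(c['R']).round(2).tolist())
    cv2.imwrite(f'pics/{n}0.png',c['color'][:,:,::-1])
E
```

```text
0.0 [0.25314149 0.57064153 0.2215549 ] [ 2.07355803e-01  9.78264981e-01 -1.01790041e-03 -4.01899453e-04] 0.0869177559484317
side 45.135922521766126 322.3262801295773 198.9518385173747 [ 0.33402933 -1.19181689  1.26166432] [[0.99, -0.16, 0.0], [-0.1, -0.64, -0.76], [0.13, 0.75, -0.65]]
top 49.234738042675374 319.0540368455916 195.06892738407672 [0.31081559 0.02553658 1.51137616] [[0.03, -1.0, 0.02], [-0.98, -0.03, -0.19], [0.19, -0.01, -0.98]]
```

View pics/side0.png

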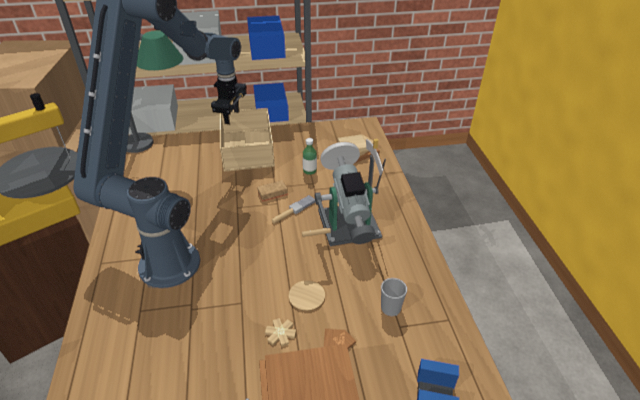

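View pics/top0.png

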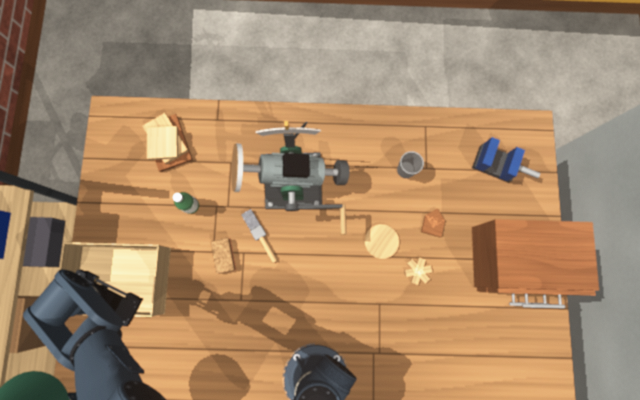

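Side view: the stand is at about (350,220), the wooden grip runs from (303,233) to (330,231), and the pointer and scale are near (375,165). Top view: the grip is at (343,207–233), the scale arc at (255–320,130) and the clip near (286,125). I'll enlarge both.

```bash
python3 - <<'E'
import cv2,numpy as np
s=cv2.imread('pics/side0.png')[130:250,290:400]; t=cv2.imread('pics/top0.png')[110:240,225:365]
f=lambda i,k:cv2.resize(i,None,fx=k,fy=k,interpolation=cv2.INTER_NEAREST)
cv2.imwrite('pics/crops.png',cv2.copyMakeBorder(np.hstack([f(s,3)[:360],f(t,3)[:360]]),0,0,0,0,0))
cv2.imwrite('pics/c2.png',f(cv2.imread('pics/top0.png')[110:150,245:335],8))
E
```

```text
(no output)
```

View pics/crops.png

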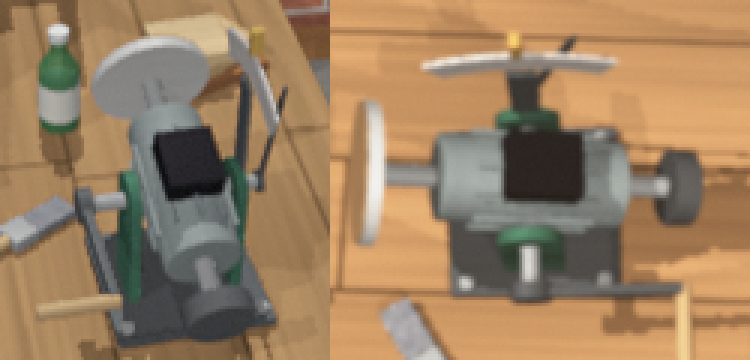

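View pics/c2.png

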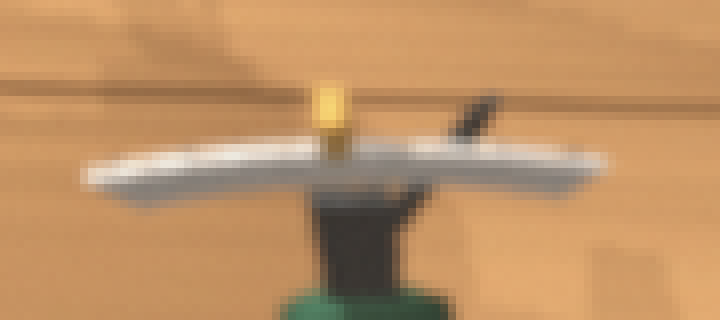

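The crops show the clip at top pixel (286.1,122.5) and the dark pointer tip at (306,122). The foot's near edge runs from (264.7,208.3) to (321.7,208.3). In the side view, foot corners are at (329.3,245.7) and (382.7,239), and the free end of the grip is at (302.7,234).

```bash
python3 - <<'E'
from h import *
s,t=grab('side'),grab('top')
P=lambda n,a,b:print(n,*[x.round(4) if hasattr(x,'round') else x for x in tri(s,a,t,b)])
P('corner x-y-',(329.3,245.7),(321.7,208.3))
P('grip end',(302.7,233.7),(344,233))
P('tip',(290+286/3,130+89/3),(306,122.3))
P('clip',(290+257/3,130+40/3),(286.3,123))
c1=plane(t,321.7,208.3,[0,0,.012],[0,0,1]);c2=plane(t,264.7,208.3,[0,0,.012],[0,0,1])
c3=plane(s,329.3,245.7,[0,0,.012],[0,0,1]);c4=plane(s,382.7,239,[0,0,.012],[0,0,1])
for z in (.13,.15): print('bar top',z,plane(t,344,233,[0,0,z],[0,0,1]),plane(t,343.3,206,[0,0,z],[0,0,1]))
print('foot',c1,c2,np.linalg.norm(c1-c2),c3,c4,np.linalg.norm(c3-c4))
e=c2-c1; print('yaw top',np.arctan2(-e[0],e[1]), 'side',np.arctan2(*(c4-c3)[[1,0]]))
# wood-grip row profile in top
g=cv2.cvtColor(t['color'],cv2.COLOR_RGB2HSV)
for v in range(206,238,4): print(v,t['color'][v,337:351].sum(1).tolist())
w=robot.camera('wrist'); print(w['vfov'],w['cx'],w['cy'],(-np.array(w['R']).T@w['t']).round(3),np.array(w['R']).round(2).tolist())
E
```

```text
corner x-y- [ 0.5595 -0.0058  0.0022] 0.0034
grip end [ 0.4581 -0.0747  0.1468] 0.0007
tip [0.7549 0.052  0.321 ] 0.0014
clip [0.736  0.1063 0.353 ] 0.0045
bar top 0.13 [ 0.45951481 -0.07589266  0.13      ] [ 0.54633517 -0.07233318  0.13      ]
bar top 0.15 [ 0.4573619  -0.07442414  0.15      ] [ 0.54292524 -0.07091619  0.15      ]
foot [ 0.55614668 -0.00559196  0.012     ] [0.55039825 0.19224065 0.012     ] 0.19791611618807228 [ 0.55945685 -0.01486303  0.012     ] [ 0.75703565 -0.01251824  0.012     ] 0.19759271146789467
yaw top 0.029048865835969266 side 0.011867072767215091
206 [306, 303, 304, 312, 346, 438, 509, 487, 465, 492, 501, 502, 502, 503]
210 [367, 369, 405, 498, 574, 600, 582, 506, 403, 362, 356, 358, 359, 360]
214 [454, 453, 453, 503, 575, 602, 584, 513, 424, 421, 453, 468, 463, 467]
218 [339, 338, 361, 475, 579, 608, 589, 524, 407, 333, 341, 341, 344, 341]
222 [477, 477, 479, 520, 582, 603, 590, 542, 458, 442, 478, 486, 489, 487]
226 [502, 502, 507, 534, 578, 599, 593, 547, 470, 453, 496, 510, 512, 511]
230 [502, 503, 503, 521, 562, 599, 598, 560, 482, 457, 495, 505, 504, 501]
234 [476, 477, 470, 467, 472, 480, 470, 445, 433, 442, 458, 464, 462, 460]
65.70646984690485 323.1357666036251 193.69876064442403 [0.174 0.604 0.385] [[0.41, 0.91, -0.0], [0.87, -0.39, 0.31], [0.28, -0.13, -0.95]]
```

Request:
play_rows(
  gripper=[-1, -1, -1, -1, -1, -1, -1, -1, -1, -1, -1, -1],
  delta_pos=[
    [-2, -2, 0],
    [-6, -6, 0],
    [-11, -11, 0],
    [-16, -16, 0],
    [-21, -21, 0],
    [-26, -26, 0],
    [-31, -31, 0],
    [-36, -36, 0],
    [-41, -41, 0],
    [-45, -45.5, 0],
    [-47.5, -48, 0],
    [-48.2, -49, 0],
  ],
  turn=[
    [0, 0, -0.03],
    [0, 0, -0.07],
    [0, 0, -0.11],
    [0, 0, -0.15],
    [0, 0, -0.19],
    [0, 0, -0.24],
    [0, 0, -0.28],
    [0, 0, -0.32],
    [0, 0, -0.36],
    [0, 0, -0.4],
    [0, 0, -0.43],
    [0, 0, -0.445],
  ],
)

```text
time: 1.75
position: [0.4965, -0.0753, 0.2227]
tool_rot: [-0.013, 1.0, -0.0, 0.001]
ft_force: [-0.7, -0.5, -1.1]
grip_width: 0.087
grip_force: 0.0
```

```bash
python3 - <<'E'
from h import *
o=robot.get_obs(); print(o['time'],o['position'],o['tool_rot'],o['q'],o['ft_force'])
f=lambda i,k:cv2.resize(i,None,fx=k,fy=k,interpolation=cv2.INTER_NEAREST)
s,t,w=grab('side'),grab('top'),grab('wrist')
for n,c in zip('stw',(s,t,w)): cv2.imwrite(f'pics/{n}1.png',c['color'][:,:,::-1])
m=np.zeros((560,800,3),np.uint8)
m[:400,:400]=f(s['color'][120:220,310:410],4); m[:400,400:]=f(t['color'][100:200,240:340],4)
m[400:,:256]=cv2.resize(w['color'],(256,160)); cv2.imwrite('pics/m1.png',m[:,:,::-1])
E
```

```text
1.75 [ 0.49645304 -0.07529191  0.22272763] [-1.26950292e-02  9.99919097e-01 -3.63862806e-04  7.09753357e-04] [-3.73325046e-01  3.62158639e-01  1.73652069e+00 -1.61892028e-04
  1.04132429e+00 -1.96943046e+00] [-0.73233347 -0.52484098 -1.11723078]
```

View pics/m1.png

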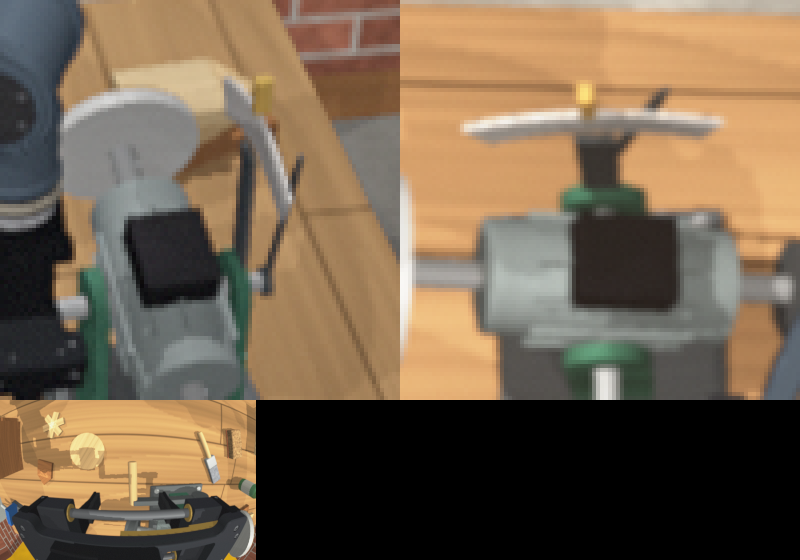

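In order: the move finished before the pictures were taken. The side crop shows the pointer from (377,190) to its tip at (384.5,160), with the disc unobstructed. The top crop shows the clip at (286,124) and the pointer tip at (305,123). The wrist strip shows the bar near (332,180) of the full picture, between the fingers.

```bash
cat > track.py <<'E'
from h import *
O=np.array([.656,.095,0]); YAW=.028
Rz=np.array([[np.cos(YAW),-np.sin(YAW),0],[np.sin(YAW),np.cos(YAW),0],[0,0,1]])
def loc(c,u,v,x):           # pixel -> local point on the plane local x
    return Rz.T@(plane(c,u,v,O+Rz@[x,0,0],Rz[:,0])-O)
ang=lambda p:np.arctan2(-p[1],p[2]-.15)
def clip_top(t):
    h=cv2.cvtColor(t['color'],cv2.COLOR_RGB2HSV)[110:135,270:305]
    v,u=np.nonzero((h[...,0]>18)&(h[...,0]<32)&(h[...,1]>140)&(h[...,2]>120)); return u.mean()+270,v.mean()+110,len(u)
def pointer(c,x=.095,rmin=.12,rmax=.195,lim=.4,clip=None,thr=55):
    g=c['color'].max(2).astype(float); out=[]
    A=[proj(c,O+Rz@[x,-r*np.sin(a),.15+r*np.cos(a)]) for r in (rmin,rmax) for a in np.linspace(-lim,lim,9)]
    lo,hi=np.floor(np.min(A,0)).astype(int),np.ceil(np.max(A,0)).astype(int)
    for v in range(lo[1],hi[1]+1):
        for u in range(lo[0],hi[0]+1):
            if g[v,u]<thr+45:
                p=loc(c,u,v,x); r=np.hypot(p[1],p[2]-.15)
                if rmin<r<rmax and abs(ang(p))<lim: out.append((ang(p),r,thr+45-g[v,u],u,v))
    return np.array(out)
def disc_side(s,show=False):
    h=cv2.cvtColor(s['color'],cv2.COLOR_RGB2HSV)[125:200,315:370]
    m=((h[...,1]<22)&(h[...,2]>140)).astype(np.uint8)
    n,l,st,ce=cv2.connectedComponentsWithStats(m); k=1+np.argmax(st[1:,4]); 
    cn=max(cv2.findContours((l==k).astype(np.uint8),0,2)[0],key=len)
    return (ce[k]+[315,125]).round(2),st[k],cv2.fitEllipse(cv2.convexHull(cn))
E
python3 - <<'E'
from track import *
s,t,w=grab('side'),grab('top'),grab('wrist')
u,v,n=clip_top(t); print('clip',u,v,n,[ang(loc(t,u,v,x)) for x in (.075,.085,.095)])
for nm,c in (('side',s),('top',t)):
    P=pointer(c); print(nm,len(P)); print(P[np.argsort(P[:,1])][::max(1,len(P)//14)].round(3).tolist())
print(disc_side(s))
for r in (120,140,160,180,200,220): print(r,w['color'][r,306:366:2].astype(int).sum(1).tolist())
E
```

```text
clip 286.0 125.0 3 [np.float64(-0.044994276654855066), np.float64(-0.060840178358773964), np.float64(-0.08229004763114812)]
side 13
[[0.284, 0.143, 12.0, 383.0, 167.0], [0.271, 0.146, 31.0, 383.0, 166.0], [0.258, 0.149, 54.0, 383.0, 165.0], [0.246, 0.152, 54.0, 383.0, 164.0], [0.234, 0.155, 43.0, 383.0, 163.0], [-0.165, 0.155, 1.0, 378.0, 152.0], [0.222, 0.158, 11.0, 383.0, 162.0], [0.293, 0.161, 6.0, 384.0, 164.0], [0.281, 0.164, 17.0, 384.0, 163.0], [0.269, 0.167, 28.0, 384.0, 162.0], [0.258, 0.17, 34.0, 384.0, 161.0], [0.247, 0.173, 22.0, 384.0, 160.0], [0.289, 0.182, 5.0, 385.0, 160.0]]
top 6
[[0.247, 0.15, 20.0, 303.0, 126.0], [0.235, 0.158, 13.0, 303.0, 125.0], [0.252, 0.159, 21.0, 304.0, 125.0], [0.241, 0.167, 14.0, 304.0, 124.0], [0.257, 0.168, 2.0, 305.0, 124.0], [0.246, 0.176, 6.0, 305.0, 123.0]]
(array([342.99, 169.07]), array([ 22,  35,  16,  18, 122], dtype=int32), ((30.227519989013672, 48.40681076049805), (14.576875686645508, 27.308794021606445), 155.2711944580078))
120 [510, 509, 508, 509, 511, 510, 508, 507, 511, 509, 510, 509, 509, 508, 509, 510, 510, 514, 511, 512, 512, 516, 512, 512, 515, 515, 514, 516, 516, 515]
140 [490, 489, 488, 489, 489, 488, 488, 489, 489, 492, 490, 489, 491, 492, 490, 490, 490, 489, 489, 487, 488, 485, 486, 485, 487, 485, 488, 494, 500, 505]
160 [519, 518, 520, 476, 395, 430, 455, 476, 489, 505, 528, 541, 549, 571, 548, 517, 519, 519, 520, 521, 521, 519, 519, 519, 519, 516, 516, 517, 516, 518]
180 [502, 505, 504, 495, 397, 431, 507, 557, 591, 606, 608, 615, 613, 597, 566, 496, 497, 498, 497, 496, 494, 495, 496, 497, 494, 497, 496, 495, 494, 495]
200 [494, 495, 495, 491, 415, 390, 428, 459, 472, 473, 462, 552, 611, 595, 572, 496, 486, 484, 484, 483, 484, 481, 482, 481, 476, 478, 476, 414, 352, 352]
220 [516, 516, 518, 517, 491, 395, 456, 531, 579, 604, 607, 606, 608, 594, 564, 508, 513, 513, 516, 515, 516, 514, 514, 513, 513, 515, 514, 489, 399, 381]
```

```bash
cat >> track.py <<'E'
AA=np.linspace(-.36,.4,153)
def unwrap(c,x,rs):
    P=np.array([[proj(c,O+Rz@[x,-r*np.sin(a),.15+r*np.cos(a)]) for a in AA] for r in rs],np.float32)
    return cv2.remap(c['color'],P[...,0],P[...,1],cv2.INTER_LINEAR).astype(float)
def rayw(c,u,v):
    d=np.array([u-c['cx'],v-c['cy']]); r=np.hypot(*d); th=r/c['f']; d=np.array([*(d/max(r,1e-9)*np.sin(th)),np.cos(th)])
    R=np.array(c['R']); return -R.T@np.array(c['t']),R.T@d
E
python3 - <<'E'
from track import *
s,t,w=grab('side'),grab('top'),grab('wrist')
for v,a,b in ((165,313,336.5),(180,313,335.5),(220,315,335.5)):
    for u in (a,b):
        o,d=rayw(w,u,v); print(v,u,(o+d*(.147-o[2])/d[2]).round(4),end=' ')
    print()
print('R-B top clip'); print((t['color'][118:132,280:293,0].astype(int)-t['color'][118:132,280:293,2]))
for nm,c,rs in (('side',s,np.linspace(.13,.18,6)),('top',t,np.linspace(.15,.18,4))):
    U=unwrap(c,.095,rs).max(2); print(nm); print(AA[90::3].round(2).tolist()); print(U[:,90::3].astype(int))
E
```

```text
165 313 [ 0.4612 -0.0808  0.147 ] 165 336.5 [ 0.4606 -0.0622  0.147 ] 
180 313 [ 0.4735 -0.0805  0.147 ] 180 335.5 [ 0.4729 -0.0625  0.147 ] 
220 315 [ 0.508  -0.0782  0.147 ] 220 335.5 [ 0.5075 -0.0611  0.147 ] 
R-B top clip
[[104 105 105 105 104 105 104 105 106 108 110 110 111]
 [103 104 105 106 108 108 108 106 106 108 109 111 112]
 [ 97  99 102 108 115 118 117 117 109 107 109 111 112]
 [ 84  84  88 103 123 124 124 125 111  99  99 103 104]
 [ 81  82  81  99 128 126 125 129 114  90  88  89  92]
 [ 94  94  92 103 126 126 126 130 118  97  95  96 100]
 [100 100  99 106 126 127 127 133 117 102 103 105 106]
 [101 100 100 104 123 132 133 129 106  98 102 105 107]
 [ 94  94  90  89  96 107 109 101  88  86  88  91  94]
 [ 66  65  56  53  61  74  86  85  73  59  52  51  56]
 [ 30  28  22  23  38  58  77  77  58  36  25  22  24]
 [ 23  23  21  23  28  44  56  55  41  25  17  17  16]
 [ 17  17  17  16  19  24  29  29  25  18  16  15  15]
 [ 14  14  14  16  17  17  18  18  19  19  18  16  17]]
side
[0.09, 0.11, 0.12, 0.14, 0.15, 0.17, 0.18, 0.2, 0.21, 0.22, 0.24, 0.26, 0.27, 0.29, 0.3, 0.32, 0.3
[... 347 characters left out ...]
  85 103 123 144 157
  166 168 168]
 [162 162 163 162 162 163 163 157 143 119  93  72  77  94 115 135 154 167
  170 170 169]
 [158 158 158 158 159 160 160 161 160 153 135 110  96  95 109 133 149 158
  164 167 166]]
top
[0.09, 0.11, 0.12, 0.14, 0.15, 0.17, 0.18, 0.2, 0.21, 0.22, 0.24, 0.26, 0.27, 0.29, 0.3, 0.32, 0.33, 0.34, 0.36, 0.38, 0.39]
[[212 212 212 211 210 211 203 182 150 113  90  95 128 173 204 218 223 225
  227 228 228]
 [213 211 212 212 212 212 209 195 159 116  88  89 127 180 210 223 226 225
  226 225 224]
 [196 195 196 198 199 203 202 188 158 122  96 100 147 190 211 216 216 217
  217 218 219]
 [184 183 183 181 182 183 183 177 163 141 117 124 154 177 185 184 183 185
  188 192 195]]
```

The wrist rays put the bar axis at y = −0.070 (x = 0.497) with a width of 18 mm, as it should be. The pointer reads about 0.25–0.26 rad (so c ≈ 0) and the clip about −0.05 rad. Now grasping.

Request:
play_rows(
  gripper=[-1, -1, -1, -1, -1, 1, 1, 1, 1, 1, 1, 1],
  delta_pos=[
    [-0.1, 0.5, 1.5],
    [-0.1, 0.5, 4.0],
    [-0.1, 0.5, 6.5],
    [-0.1, 0.5, 8.5],
    [-0.1, 0.5, 9.6],
    [-0.1, 0.5, 9.6],
    [-0.1, 0.5, 9.6],
    [-0.1, 0.5, 9.6],
    [-0.1, 0.5, 9.6],
    [-0.1, 0.5, 9.6],
    [-0.1, 0.5, 9.6],
    [-0.1, 0.5, 9.6],
  ],
  turn=[
    [0, 0, 0],
    [0, 0, 0],
    [0, 0, 0],
    [0, 0, 0],
    [0, 0, 0],
    [0, 0, 0],
    [0, 0, 0],
    [0, 0, 0],
    [0, 0, 0],
    [0, 0, 0],
    [0, 0, 0],
    [0, 0, 0],
  ],
  squeeze=12,
)

```text
time: 3.7
position: [0.4961, -0.0672, 0.1266]
tool_rot: [-0.014, 1.0, 0.0, -0.0]
ft_force: [-0.5, -0.0, -0.2]
grip_width: 0.025
grip_force: 0.0
```

```bash
python3 - <<'E'
from track import *
f=lambda i,k:cv2.resize(i,None,fx=k,fy=k,interpolation=cv2.INTER_NEAREST)
s,t=grab('side'),grab('top')
m=np.zeros((400,800,3),np.uint8)
m[:,:400]=f(s['color'][145:245,295:395],4); m[:,400:]=f(t['color'][110:210,240:340],4)
cv2.imwrite('pics/m2.png',m[:,:,::-1])
for nm,c,rs in (('side',s,np.linspace(.14,.18,5)),('top',t,np.linspace(.15,.18,4))):
    U=unwrap(c,.095,rs).max(2); print(nm,U.mean(0)[::3].astype(int).tolist())
E
```

```text
side [155, 156, 157, 158, 159, 159, 160, 159, 160, 159, 158, 157, 155, 154, 155, 155, 155, 154, 154, 158, 163, 166, 169, 169, 167, 166, 167, 167, 166, 165, 165, 164, 164, 163, 162, 159, 152, 140, 125, 108, 92, 80, 83, 93, 109, 129, 147, 156, 160, 161, 162]
top [202, 201, 199, 199, 197, 196, 195, 194, 193, 192, 190, 189, 187, 186, 185, 188, 200, 222, 236, 238, 232, 216, 199, 189, 191, 194, 195, 195, 195, 195, 195, 194, 194, 195, 197, 201, 198, 186, 158, 123, 97, 102, 139, 180, 203, 211, 212, 214, 215, 216, 217]
```

View pics/m2.png

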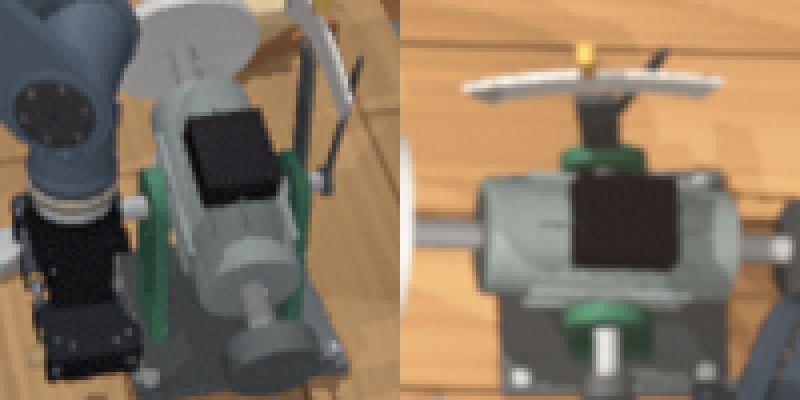

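Fingers are around the bar but not closed yet (25 mm). Shifting 3 mm back to centre, then closing.

Request:
play_rows(
  gripper=[1, 1, 1, 1],
  delta_pos=[
    [0, -0.3, 0],
    [0, -0.3, 0],
    [0, -0.3, 0],
    [0, -0.3, 0],
  ],
  turn=[
    [0, 0, 0],
    [0, 0, 0],
    [0, 0, 0],
    [0, 0, 0],
  ],
  squeeze=12,
)

```text
time: 4.3
position: [0.4962, -0.0698, 0.1265]
tool_rot: [-0.014, 1.0, 0.0, -0.0]
ft_force: [1.2, 3.7, -0.5]
grip_width: 0.0174
grip_force: 12.0
```

Request:
play_rows(
  gripper=[1, 1],
  delta_pos=[
    [0, 0, 0],
    [0, 0, 0],
  ],
  turn=[
    [0, 0, 0],
    [0, 0, 0],
  ],
  squeeze=40,
)

```text
time: 4.55
position: [0.4962, -0.0698, 0.1265]
tool_rot: [-0.014, 1.0, 0.0, -0.0]
ft_force: [1.1, 4.3, -0.4]
grip_width: 0.0168
grip_force: 39.9
```

```bash
cat >> track.py <<'E'
def dark(c,rs,w=.06,lo=-.34,hi=.38,near=None):
    p=unwrap(c,.095,rs).max(2).mean(0); ok=(AA>lo)&(AA<hi)
    if near is not None: ok&=abs(AA-near)<.12
    k=np.argmin(np.where(ok,cv2.blur(p[None],(9,1))[0],999)); m=abs(AA-AA[k])<w
    d=np.clip(np.percentile(p[m],85)-p[m],0,None); return (AA[m]*d).sum()/d.sum(),d.max()
RS,RT=np.linspace(.145,.18,6),np.linspace(.15,.18,4)
E
python3 - <<'E'
from track import *
for i in range(2):
    s,t=grab('side'),grab('top'); o=robot.get_obs(); print(o['time'],o['position'].round(4),o['ft_force'].round(1),dark(s,RS),dark(t,RT))
E
```

```text
4.65 [ 0.4962 -0.0697  0.1265] [ 0.6  5.3 -1.3] (np.float64(0.2627155865024104), np.float64(49.5)) (np.float64(0.2426165025222195), np.float64(94.7875))
4.75 [ 0.4962 -0.0698  0.1265] [ 0.6  4.6 -0.9] (np.float64(0.2628835341365462), np.float64(49.31666666666668)) (np.float64(0.24266828087167078), np.float64(94.15))
```

Request:
play_rows(
  gripper=[1, 1, 1, 1, 1, 1],
  delta_pos=[
    [0, 0, -0.1],
    [0, 0, -0.2],
    [0, 0, -0.3],
    [0, 0, -0.4],
    [0, 0, -0.5],
    [0, 0, -0.5],
  ],
  turn=[
    [0, 0, 0],
    [0, 0, 0],
    [0, 0, 0],
    [0, 0, 0],
    [0, 0, 0],
    [0, 0, 0],
  ],
)

```text
time: 5.5
position: [0.4962, -0.0699, 0.1311]
tool_rot: [-0.014, 1.0, 0.0, -0.0]
ft_force: [1.9, 4.3, -3.3]
grip_width: 0.0169
grip_force: 39.9
```

```bash
python3 - <<'E'
from track import *
s,t=grab('side'),grab('top'); o=robot.get_obs(); print(o['time'],o['position'].round(4),o['ft_force'].round(1),dark(s,RS),dark(t,RT))
for u,v,z in ((285.6,122.5,.353),(286.5,128,.33),(286.3,127.5,.335)):
    p=Rz.T@(plane(t,u,v,[0,0,z],[0,0,1])-O); print('clip',p.round(4),ang(p))
# side clip: bright yellow
b=s['color'][130:160,365:385].astype(int); print((b[...,0]-b[...,2])[6:24,4:16])
E
```

```text
5.6 [ 0.4962 -0.0698  0.1311] [ 2.4  6.4 -3.6] (np.float64(0.22785145267104032), np.float64(44.47500000000001)) (np.float64(0.21154897641876136), np.float64(89.23750000000001))
clip [0.0841 0.0109 0.353 ] -0.0534334372733826
clip [0.0763 0.0095 0.33  ] -0.05274031373856463
clip [0.0759 0.0098 0.335 ] -0.052878232653033874
[[ 70  72  76  78  77  79  78  78  77  76  77  79]
 [ 73  70  74  75  77  77  78  78  78  77  77  78]
 [ 74  71  73  74  77  84  85  88  84  78  76  78]
 [ 71  73  72  73  84 104 105 106 101  89  77  77]
 [ 43  62  74  74  82 105 110 106 101  90  80  79]
 [ 16  31  70  74  77  91  96  91  86  81  79  78]
 [  7  13  44  72  78  86  91  88  86  81  79  79]
 [  5   9  20  44  68  89  90  87  86  80  78  78]
 [  6   5   6  12  52  88  91  89  87  77  79  78]
 [  6   5   4   6  59  91  89  88  84  73  73  77]
 [  6   6   3   8  72  95  92  90  83  72  72  72]
 [  5   6   5   9  61  94  90  90  84  72  71  72]
 [  5   6   5   7  36  63  62  87  89  76  76  73]
 [  4   4   7   5  14  20  21  62  89  83  80  77]
 [ 14   3   5   4   4   4   9  45  81  80  75  76]
 [ 35  14   4   4   6   5   7  20  59  70  68  75]
 [ 74  48   6   3   5   5   5   6  20  51  68  74]
 [ 87  65  14   3   5   5   6   5   6  39  75  76]]
```

Request:
play_rows(
  gripper=[1, 1, 1, 1],
  delta_pos=[
    [0, 0, -0.1],
    [0, 0, -0.2],
    [0, 0, -0.3],
    [0, 0, -0.3],
  ],
  turn=[
    [0, 0, 0],
    [0, 0, 0],
    [0, 0, 0],
    [0, 0, 0],
  ],
)

```text
time: 6.1
position: [0.4962, -0.0698, 0.1341]
tool_rot: [-0.014, 1.0, 0.0, -0.0]
ft_force: [2.3, 5.5, -4.4]
grip_width: 0.0168
grip_force: 40.0
```

```bash
cat > m.py <<'E'
from track import *
import json
s=grab('side'); o=robot.get_obs(); t=grab('top'); 
r=[float(x) for x in (o['time']-.05,o['position'][2],dark(s,RS)[0],dark(t,RT)[0],o['ft_force'][2])]
open('log.txt','a').write(json.dumps(r)+'\n'); print(np.round(r,4).tolist())
E
cat > log.txt <<'E'
[4.6, 0.1265, 0.2628, 0.2427, -1]
[5.5, 0.1311, 0.2279, 0.2116, -3.5]
E
python3 m.py; python3 m.py
```

```text
[6.1, 0.1341, 0.2071, 0.1926, -3.7933]
[6.2, 0.1341, 0.2068, 0.1941, -4.2519]
```

Request:
play_rows(
  gripper=[1, 1, 1],
  delta_pos=[
    [0, 0, -0.1],
    [0, 0, -0.2],
    [0, 0, -0.2],
  ],
  turn=[
    [0, 0, 0],
    [0, 0, 0],
    [0, 0, 0],
  ],
)

```text
time: 6.68
position: [0.4962, -0.0698, 0.1361]
tool_rot: [-0.014, 1.0, 0.0, -0.0]
ft_force: [1.7, 4.4, -4.6]
grip_width: 0.0174
grip_force: 40.0
```

```bash
python3 m.py; python3 m.py
```

```text
[6.675, 0.1361, 0.1927, 0.1793, -4.8015]
[6.775, 0.1361, 0.1927, 0.1793, -3.7833]
```

Request:
play_rows(
  gripper=[1, 1, 1],
  delta_pos=[
    [0, 0, -0.1],
    [0, 0, -0.2],
    [0, 0, -0.2],
  ],
  turn=[
    [0, 0, 0],
    [0, 0, 0],
    [0, 0, 0],
  ],
)

```text
time: 7.25
position: [0.4961, -0.0697, 0.138]
tool_rot: [-0.014, 1.0, 0.0, -0.0]
ft_force: [3.4, 5.3, -4.3]
grip_width: 0.017
grip_force: 40.0
```

```bash
python3 m.py; python3 m.py
cat > ctl.py <<'E'
# Kalman filter on (a, a', b=crank offset) in the top-camera frame, then discrete LQR. usage: ctl.py rows [idx] [lead]
import json,sys,numpy as np
from scipy.linalg import expm,solve_discrete_are
from track import *
S=json.load(open('st.json')); k=S['s']; J=.068*k
A=np.array([[0,1,0],[(.2*k-.13)/J,-.008/J,.13/J],[0,0,0]]); B=np.array([0,.13/J,0]); dt=.0125
F=expm(A*dt); G=np.linalg.solve(np.eye(3)-A*dt/2,B*dt)
cz=lambda z:S['c0']-(z-S['z0'])/.16
def step(x,P,c):
    x=F@x+G*c
    return x,(F@P@F.T+np.diag([1e-9,2e-6,S['qb']])) if P is not None else None
s=grab('side'); o=robot.get_obs(); tm=o['time']; z=float(o['position'][2]); t=grab('top') if S['top'] else None
x,P=np.array(S['x']),np.array(S['P']); c,c1=cz(S['z']),cz(z); n=max(1,round((tm-S['t'])/dt)); nr=S['ramp']/dt
for i in range(n):
    x,P=step(x,P,c+(c1-c)*min(1,max(0,(i+.5-3)/nr)))
ya=dark(s,RS,near=S['side'][0]+S['side'][1]*x[0])[0]; yt=dark(t,RT,near=x[0])[0] if t else None
ms=[((ya-S['side'][0])/S['side'][1],.004)]+([(yt,.003)] if t else [])
H=np.array([1.,0,0]); pred=x[0]
for y,sg in ms:
    K=P@H/(H@P@H+sg**2); x=x+K*(y-x[0]); P=P-np.outer(K,H@P)
S.update(x=x.tolist(),P=P.tolist(),t=tm,z=z)
open('log.txt','a').write(json.dumps([tm,z,ya,yt,x.tolist()])+'\n')
# plan: ramp over 0.25 s, hold; the row count fixes the period
rows=int(sys.argv[1]); ref0=S['idx']; ramp=.25; T=rows/8+(.1 if S['top'] else .05)
if S['top']: # advance over the second picture
    for i in range(4): x,P=step(x,P,c1)
    S.update(x=x.tolist(),P=P.tolist(),t=tm+.05)
ref=max(ref0,x[0]-S['lead'])
A2=A[:2,:2]; m=100; d=T/m; f=expm(A2*d)
def resp(x0,ca,cb):
    X=np.array(x0,float)
    for i in range(m): X=f@X+B[:2]*d*(ca+(cb-ca)*min(1,max(0,((i+.5)*d-.04)/ramp))+x0b)
    return X
x0b=0; Ad=expm(A2*T); b0=resp([0,0],1,0); b1=resp([0,0],0,1)
AA_=np.block([[Ad,b0[:,None]],[np.zeros((1,3))]]); BB=np.r_[b1,1][:,None]
X=solve_discrete_are(AA_,BB,np.diag([1,.5,0]),[[S['r']]])
L=np.linalg.solve(S['r']+BB.T@X@BB,BB.T@X@AA_)[0]
ceq=-(.2*k-.13)/.13*ref-x[2]
c2=ceq-L@np.array([x[0]-ref,x[1],c1-ceq]); c2=np.clip(c2,x[0]-.25,x[0]+.25); c2=np.clip(c2,c1-.12,c1+.12)
x0b=x[2]; xn=resp(x[:2],c1,c2); S['ramp']=ramp; json.dump(S,open('st.json','w'))
print('t %.3f z %.4f side %.4f->%.4f top %s pred %.4f | a %.4f v %.4f b %.4f | c %.4f ref %.3f ceq %.4f -> c2 %.4f next a %.4f v %.4f'%(tm,z,ya,ms[0][0],yt and round(yt,4),pred,*x,c1,ref,ceq,c2,*xn))
print('TOOL dz cm %.2f  rows %d'%((c2-c1)*16,rows), 'fz',o['ft_force'].round(1))
E
```

```text
[7.25, 0.138, 0.1815, 0.1698, -3.9614]
[7.35, 0.138, 0.1815, 0.1697, -4.1743]
```

Request:
play_rows(
  gripper=[1, 1, 1],
  delta_pos=[
    [0, 0, -0.1],
    [0, 0, -0.15],
    [0, 0, -0.15],
  ],
  turn=[
    [0, 0, 0],
    [0, 0, 0],
    [0, 0, 0],
  ],
)

```text
time: 7.82
position: [0.4961, -0.0697, 0.1395]
tool_rot: [-0.014, 1.0, 0.0, -0.0]
ft_force: [1.9, 5.3, -5.5]
grip_width: 0.0171
grip_force: 40.0
```

```bash
python3 m.py; python3 m.py
```

```text
[7.825, 0.1395, 0.1729, 0.161, -4.1742]
[7.925, 0.1395, 0.1731, 0.1621, -4.2857]
```

Request:
play_rows(
  gripper=[1, 1, 1, 1],
  delta_pos=[
    [0, 0, -0.1],
    [0, 0, -0.15],
    [0, 0, -0.15],
    [0, 0, -0.15],
  ],
  turn=[
    [0, 0, 0],
    [0, 0, 0],
    [0, 0, 0],
    [0, 0, 0],
  ],
)

```text
time: 8.52
position: [0.4961, -0.0697, 0.141]
tool_rot: [-0.014, 1.0, 0.0, -0.0]
ft_force: [2.6, 6.6, -5.1]
grip_width: 0.0169
grip_force: 40.0
```

```bash
python3 m.py; python3 m.py
```

```text
[8.525, 0.1409, 0.1667, 0.1545, -4.8085]
[8.625, 0.1409, 0.1681, 0.1556, -4.4394]
```

Request:
play_rows(
  gripper=[1, 1, 1],
  delta_pos=[
    [0, 0, -0.1],
    [0, 0, -0.2],
    [0, 0, -0.2],
  ],
  turn=[
    [0, 0, 0],
    [0, 0, 0],
    [0, 0, 0],
  ],
  squeeze=58,
)

```text
time: 9.1
position: [0.4961, -0.0695, 0.1429]
tool_rot: [-0.014, 1.0, 0.0, -0.0]
ft_force: [2.6, 6.4, -5.6]
grip_width: 0.0165
grip_force: 58.0
```

```bash
python3 m.py; python3 m.py
```

```text
[9.1, 0.1429, 0.1517, 0.1391, -6.0831]
[9.2, 0.1429, 0.1498, 0.1373, -6.2327]
```

```bash
python3 - <<'E'
s=open('ctl.py').read()
s=s.replace("tm=o['time']; z=","tm=o['time']-.05; z=")
s=s.replace("""if S['top']: # advance over the second picture
    for i in range(4): x,P=step(x,P,c1)
    S.update(x=x.tolist(),P=P.tolist(),t=tm+.05)""","""q=8 if S['top'] else 4  # advance over the picture time
for i in range(q): x,P=step(x,P,c1)
S.update(x=x.tolist(),P=P.tolist(),t=tm+q*dt)""")
open('ctl.py','w').write(s)
import json
json.dump(dict(s=1.05,qb=1.2e-6,c0=-.105,z0=.1409,z=.1429,t=9.2,ramp=.25,x=[.1375,-.02,.018],P=[[9e-6,0,0],[0,4e-4,0],[0,0,1.5e-4]],top=1,side=[-.0077,1.115],idx=-.053,lead=.1,r=.1),open('st.json','w'))
E
python3 ctl.py 3
```

```text
t 9.300 z 0.1429 side 0.1500->0.1414 top 0.1371 pred 0.1354 | a 0.1360 v -0.0179 b 0.0182 | c -0.1173 ref 0.036 ceq -0.0404 -> c2 -0.1140 next a 0.1247 v -0.0308
TOOL dz cm 0.05  rows 3 fz [ 2.7  7.2 -6.6]
```

Request:
play_rows(
  gripper=[1, 1, 1],
  delta_pos=[
    [0, 0, 0],
    [0, 0, 0],
    [0, 0, 0],
  ],
  turn=[
    [0, 0, 0],
    [0, 0, 0],
    [0, 0, 0],
  ],
)

```text
time: 9.78
position: [0.4961, -0.0695, 0.1429]
tool_rot: [-0.014, 1.0, 0.0, -0.0]
ft_force: [2.4, 6.6, -5.7]
grip_width: 0.0166
grip_force: 58.0
```

```bash
sed -i 's/\[-0.0077, 1.115\]/[0.0125, 1.0]/' st.json; python3 ctl.py 3
```

```text
t 9.775 z 0.1428 side 0.1555->0.1430 top 0.1441 pred 0.1273 | a 0.1435 v 0.0055 b 0.0250 | c -0.1171 ref 0.043 ceq -0.0517 -> c2 -0.1065 next a 0.1465 v 0.0086
TOOL dz cm 0.17  rows 3 fz [ 3.1  5.7 -6.8]
```

The head is still on the stop (a−c ≈ 0.26), so I'll keep raising slowly.

Request:
play_rows(
  gripper=[1, 1, 1, 1],
  delta_pos=[
    [0, 0, -0.05],
    [0, 0, -0.1],
    [0, 0, -0.15],
    [0, 0, -0.15],
  ],
  turn=[
    [0, 0, 0],
    [0, 0, 0],
    [0, 0, 0],
    [0, 0, 0],
  ],
)

```text
time: 10.38
position: [0.4961, -0.0694, 0.1442]
tool_rot: [-0.014, 1.0, 0.0, -0.0]
ft_force: [3.2, 7.6, -6.9]
grip_width: 0.017
grip_force: 58.0
```

```bash
python3 m.py; python3 m.py;python3 m.py
```

```text
[10.375, 0.1442, 0.1464, 0.1348, -7.4421]
[10.475, 0.1442, 0.1454, 0.1347, -7.5168]
[10.575, 0.1442, 0.1485, 0.1364, -7.2043]
```

Request:
play_rows(
  gripper=[1, 1, 1, 1],
  delta_pos=[
    [0, 0.03, -0.05],
    [0, 0.06, -0.1],
    [0, 0.1, -0.15],
    [0, 0.1, -0.15],
  ],
  turn=[
    [0, 0, 0],
    [0, 0, 0],
    [0, 0, 0],
    [0, 0, 0],
  ],
)

```text
time: 11.18
position: [0.4961, -0.0693, 0.1462]
tool_rot: [-0.014, 1.0, -0.0, -0.0]
ft_force: [2.8, 3.2, -6.6]
grip_width: 0.0172
grip_force: 58.0
```

```bash
python3 m.py; python3 m.py;python3 m.py
```

```text
[11.175, 0.1462, 0.1306, 0.1219, -6.4609]
[11.275, 0.1463, 0.1286, 0.1199, -6.3665]
[11.375, 0.1464, 0.1272, 0.1185, -6.5133]
```

Request:
play_rows(
  gripper=[1, 1],
  delta_pos=[
    [0, 0, 0],
    [0, 0, 0],
  ],
  turn=[
    [0, 0, 0],
    [0, 0, 0],
  ],
)

```text
time: 11.72
position: [0.4961, -0.0692, 0.1465]
tool_rot: [-0.014, 1.0, -0.0, -0.0]
ft_force: [2.3, 3.6, -7.3]
grip_width: 0.0165
grip_force: 58.0
```

```bash
python3 m.py; python3 m.py
```

```text
[11.725, 0.1466, 0.1265, 0.1192, -6.8858]
[11.825, 0.1466, 0.1289, 0.1212, -6.9118]
```

Request:
play_rows(
  gripper=[1, 1, 1, 1],
  delta_pos=[
    [0, 0, -0.05],
    [0, 0, -0.1],
    [0, 0, -0.15],
    [0, 0, -0.15],
  ],
  turn=[
    [0, 0, 0],
    [0, 0, 0],
    [0, 0, 0],
    [0, 0, 0],
  ],
)

```text
time: 12.42
position: [0.4961, -0.0691, 0.148]
tool_rot: [-0.014, 1.0, 0.0, -0.0]
ft_force: [1.6, 4.3, -6.9]
grip_width: 0.0169
grip_force: 58.0
```

```bash
python3 m.py; python3 m.py;python3 m.py
```

```text
[12.425, 0.1481, 0.116, 0.1117, -7.1355]
[12.525, 0.148, 0.1159, 0.1104, -7.681]
[12.625, 0.1481, 0.1149, 0.11, -7.946]
```

Request:
play_rows(
  gripper=[1, 1, 1, 1],
  delta_pos=[
    [0, 0, -0.1],
    [0, 0, -0.2],
    [0, 0, -0.2],
    [0, 0, -0.2],
  ],
  turn=[
    [0, 0, 0],
    [0, 0, 0],
    [0, 0, 0],
    [0, 0, 0],
  ],
)

```text
time: 13.22
position: [0.4961, -0.0689, 0.1502]
tool_rot: [-0.013, 1.0, 0.0, -0.0]
ft_force: [1.6, 5.3, -6.4]
grip_width: 0.0166
grip_force: 58.0
```

```bash
python3 m.py; python3 m.py;python3 m.py
```

```text
[13.225, 0.1501, 0.0911, 0.0869, -5.5113]
[13.325, 0.1502, 0.0853, 0.0825, -6.7527]
[13.425, 0.1502, 0.0812, 0.0746, -6.3486]
```

The head has left the stop (a 0.087→0.075, v ≈ −0.06). Starting the feedback now.

```bash
python3 - <<'E'
import json
json.dump(dict(s=1.15,qb=1.2e-6,c0=-.15,z0=.1481,z=.1502,t=13.425,ramp=.25,x=[.0765,-.06,.069],P=[[9e-6,0,0],[0,4e-4,0],[0,0,4e-4]],top=1,side=[.005,1.0],idx=-.053,lead=.1,r=.1),open('st.json','w'))
E
python3 ctl.py 2
```

```text
t 13.525 z 0.1502 side 0.0747->0.0697 top 0.069 pred 0.0702 | a 0.0624 v -0.0743 b 0.0688 | c -0.1629 ref -0.038 ceq -0.0399 -> c2 -0.0824 next a 0.0342 v -0.0797
TOOL dz cm 1.29  rows 2 fz [ 2.3  5.4 -6. ]
```

Request:
play_rows(
  gripper=[1, 1],
  delta_pos=[
    [0, 0, 0.65],
    [0, -0.05, 1.3],
  ],
  turn=[
    [0, 0, 0],
    [0, 0, 0],
  ],
)

```text
time: 13.88
position: [0.4962, -0.0697, 0.1375]
tool_rot: [-0.013, 1.0, 0.0, 0.0]
ft_force: [-0.6, 2.1, 4.9]
grip_width: 0.0169
grip_force: 58.0
```

```bash
python3 ctl.py 2
```

```text
t 13.875 z 0.1368 side 0.0504->0.0454 top 0.0477 pred 0.0424 | a 0.0398 v -0.0648 b 0.0729 | c -0.0793 ref -0.053 ceq -0.0321 -> c2 -0.1170 next a 0.0182 v -0.0649
TOOL dz cm -0.60  rows 2 fz [-0.1  2.2  1.3]
```

Request:
play_rows(
  gripper=[1, 1],
  delta_pos=[
    [0, 0, -0.25],
    [0, 0, -0.5],
  ],
  turn=[
    [0, 0, 0],
    [0, 0, 0],
  ],
)

```text
time: 14.22
position: [0.4962, -0.0696, 0.1421]
tool_rot: [-0.014, 1.0, 0.0, -0.0]
ft_force: [-0.1, 4.0, -1.8]
grip_width: 0.0167
grip_force: 58.0
```

```bash
sed -i 's/"r": 0.1/"r": 0.4/' st.json; python3 ctl.py 2
```

```text
t 14.225 z 0.1423 side 0.0318->0.0268 top 0.0331 pred 0.0245 | a 0.0257 v -0.0452 b 0.0834 | c -0.1138 ref -0.053 ceq -0.0427 -> c2 -0.1004 next a 0.0092 v -0.0492
TOOL dz cm 0.21  rows 2 fz [-0.5  2.1 -0.7]
```

Request:
play_rows(
  gripper=[1, 1],
  delta_pos=[
    [0, 0, 0.1],
    [0, 0, 0.2],
  ],
  turn=[
    [0, 0, 0],
    [0, 0, 0],
  ],
)

```text
time: 14.58
position: [0.4962, -0.0696, 0.1402]
tool_rot: [-0.014, 1.0, -0.0, 0.0]
ft_force: [-0.7, 3.0, 3.1]
grip_width: 0.0164
grip_force: 58.0
```

```bash
sed -i 's/"side": \[0.005, 1.0\]/"side": [-0.0035, 1.115]/' st.json; python3 ctl.py 2
```

```text
t 14.575 z 0.1401 side 0.0161->0.0176 top 0.0203 pred 0.0140 | a 0.0154 v -0.0334 b 0.0915 | c -0.0999 ref -0.053 ceq -0.0508 -> c2 -0.1166 next a 0.0034 v -0.0379
TOOL dz cm -0.27  rows 2 fz [-0.7  2.8  2.1]
```

Request:
play_rows(
  gripper=[1, 1],
  delta_pos=[
    [0, 0, -0.15],
    [0, 0, -0.3],
  ],
  turn=[
    [0, 0, 0],
    [0, 0, 0],
  ],
)

```text
time: 14.92
position: [0.4961, -0.0695, 0.1428]
tool_rot: [-0.014, 1.0, 0.0, -0.0]
ft_force: [0.3, 4.4, -2.8]
grip_width: 0.0165
grip_force: 58.0
```

```bash
python3 ctl.py 3
```

```text
t 14.925 z 0.1429 side 0.0040->0.0067 top 0.0095 pred 0.0070 | a 0.0050 v -0.0345 b 0.0933 | c -0.1177 ref -0.053 ceq -0.0525 -> c2 -0.0839 next a -0.0127 v -0.0368
TOOL dz cm 0.54  rows 3 fz [-0.1  4.1 -1.8]
```

Request:
play_rows(
  gripper=[1, 1, 1],
  delta_pos=[
    [0, 0, 0.25],
    [0, 0, 0.5],
    [0, 0, 0.5],
  ],
  turn=[
    [0, 0, 0],
    [0, 0, 0],
    [0, 0, 0],
  ],
)

```text
time: 15.4
position: [0.4962, -0.0697, 0.138]
tool_rot: [-0.014, 1.0, 0.0, -0.0]
ft_force: [0.3, 2.4, 1.0]
grip_width: 0.0165
grip_force: 58.0
```

```bash
python3 ctl.py 3
```

```text
t 15.400 z 0.1380 side -0.0211->-0.0158 top -0.0041 pred -0.0091 | a -0.0120 v -0.0363 b 0.0940 | c -0.0870 ref -0.053 ceq -0.0533 -> c2 -0.0612 next a -0.0280 v -0.0282
TOOL dz cm 0.41  rows 3 fz [-0.5  2.4  1.4]
```

Request:
play_rows(
  gripper=[1, 1, 1],
  delta_pos=[
    [0, 0, 0.2],
    [0, 0, 0.4],
    [0, 0, 0.4],
  ],
  turn=[
    [0, 0, 0],
    [0, 0, 0],
    [0, 0, 0],
  ],
)

```text
time: 15.88
position: [0.4962, -0.0698, 0.134]
tool_rot: [-0.014, 1.0, -0.0, -0.0]
ft_force: [-0.3, 2.3, 3.1]
grip_width: 0.0164
grip_force: 58.0
```

```bash
sed -i 's/"side": \[-0.0035, 1.115\]/"side": [-0.0068, 1.18]/; s/"top": 1/"top": 0/' st.json; python3 ctl.py 3
```

```text
t 15.875 z 0.1340 side -0.0487->-0.0355 top None pred -0.0250 | a -0.0359 v -0.0498 b 0.0864 | c -0.0618 ref -0.053 ceq -0.0457 -> c2 0.0088 next a -0.0537 v -0.0249
TOOL dz cm 1.13  rows 3 fz [-1.7  2.2  2.2]
```

Request:
play_rows(
  gripper=[1, 1, 1],
  delta_pos=[
    [0, 0, 0.5],
    [0, 0, 1.0],
    [0, 0, 1.0],
  ],
  turn=[
    [0, 0, 0],
    [0, 0, 0],
    [0, 0, 0],
  ],
)

```text
time: 16.3
position: [0.4961, -0.0696, 0.1237]
tool_rot: [-0.014, 1.0, 0.0, -0.0]
ft_force: [-0.4, 2.4, 0.2]
grip_width: 0.0163
grip_force: 58.1
```

```bash
sed -i 's/"r": 0.4/"r": 0.2/' st.json; python3 ctl.py 2; python3 - <<'E'
from track import *
f=lambda i,k:cv2.resize(i,None,fx=k,fy=k,interpolation=cv2.INTER_NEAREST)
t=grab('top'); m=np.zeros((400,800,3),np.uint8); s=grab('side'); s2=s['color']
m[:,:400]=f(s2[130:190,350:410],7)[:400,:400]; m[:,400:]=f(t['color'][110:160,260:310],8); cv2.imwrite('pics/m3.png',m[:,:,::-1])
print(robot.get_obs()['time'])
E
```

```text
t 16.300 z 0.1238 side -0.0643->-0.0488 top None pred -0.0524 | a -0.0505 v -0.0207 b 0.0887 | c 0.0021 ref -0.053 ceq -0.0479 -> c2 -0.0369 next a -0.0536 v -0.0040
TOOL dz cm -0.63  rows 2 fz [-0.9  2.2 -0.6]
16.45
```

View pics/m3.png

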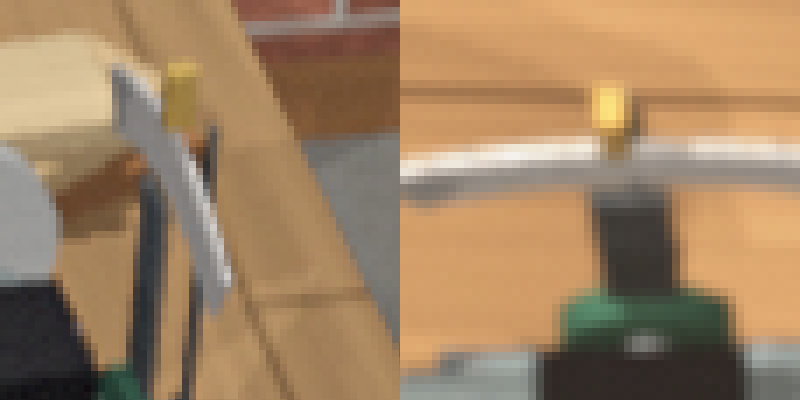

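The side crop shows the dark pointer at about (380,152), just right of the scale. In the top crop the pointer shows as a dark sliver directly right of the clip (columns 338–340), so it is close to the index and still on its −y side.

Request:
play_rows(
  gripper=[1, 1],
  delta_pos=[
    [0, 0, -0.3],
    [0, 0, -0.65],
  ],
  turn=[
    [0, 0, 0],
    [0, 0, 0],
  ],
)

```text
time: 16.7
position: [0.4961, -0.0698, 0.1305]
tool_rot: [-0.014, 1.0, -0.0, -0.0]
ft_force: [0.3, 2.8, -2.4]
grip_width: 0.0167
grip_force: 58.1
```

```bash
python3 ctl.py 3; python3 - <<'E'
from track import *
t=grab('top'); g=t['color'].max(2)
for a in (-.02,-.035,-.053,-.07): print(a,[proj(t,O+Rz@[.095,-r*np.sin(a),.15+r*np.cos(a)]).round(2).tolist() for r in (.165,.175,.185)])
print(g[119:128,280:296])
b=t['color'].astype(int); print((b[...,0]-b[...,2])[119:128,280:296]); print(robot.get_obs()['time'])
E
```

```text
t 16.700 z 0.1309 side -0.0624->-0.0471 top None pred -0.0540 | a -0.0479 v 0.0080 b 0.0929 | c -0.0423 ref -0.053 ceq -0.0521 -> c2 -0.0826 next a -0.0448 v 0.0010
TOOL dz cm -0.64  rows 3 fz [-0.4  2.4 -1.6]
-0.02 [[289.02, 123.59], [288.78, 122.36], [288.53, 121.12]]
-0.035 [[288.16, 123.6], [287.86, 122.37], [287.56, 121.12]]
-0.053 [[287.13, 123.61], [286.76, 122.38], [286.38, 121.13]]
-0.07 [[286.16, 123.63], [285.72, 122.4], [285.28, 121.15]]
[[206 210 211 212 214 215 215 212 210 210 210 210 210 211 210 209]
 [192 195 200 211 223 230 230 223 208 205 208 210 209 210 210 208]
 [162 164 173 195 230 244 244 234 199 178 185 189 189 188 189 190]
 [159 158 159 183 233 250 250 240 187 147 159 167 168 167 166 168]
 [186 183 183 198 237 251 252 242 183 139 167 187 189 188 187 187]
 [197 196 196 206 237 251 252 241 179 132 172 204 210 210 210 209]
 [197 196 195 200 224 238 240 223 156 113 160 202 212 213 212 212]
 [202 201 203 203 199 194 187 167 125 107 154 196 208 210 212 212]
 [226 228 231 231 211 176 152 143 133 143 178 200 206 208 208 213]]
[[104 104 106 106 108 108 108 106 104 103 104 105 105 105 105 105]
 [ 97  99 101 107 115 118 118 113 101 101 104 106 105 105 105 105]
 [ 84  84  89 103 124 126 124 118  94  84  93  97  96  97  97  97]
 [ 82  81  81  99 128 125 124 125  93  68  80  85  86  85  85  86]
 [ 95  94  93 104 127 126 126 132  98  63  81  94  95  96  95  96]
 [ 99  99  99 107 125 127 128 134 101  59  82 103 105 105 105 105]
 [101 100  99 104 122 133 135 129  88  51  79 102 107 108 107 107]
 [ 95  93  90  89  96 107 111  99  63  38  63  89  94  96  99 100]
 [ 67  65  56  54  59  74  86  81  53  28  36  50  55  58  63  69]]
16.8
```

Request:
play_rows(
  gripper=[1, 1, 1],
  delta_pos=[
    [0, 0, -0.3],
    [0, 0, -0.6],
    [0, 0, -0.6],
  ],
  turn=[
    [0, 0, 0],
    [0, 0, 0],
    [0, 0, 0],
  ],
)

```text
time: 17.18
position: [0.4961, -0.0698, 0.1367]
tool_rot: [-0.014, 1.0, -0.0, -0.0]
ft_force: [-0.4, 1.9, -3.3]
grip_width: 0.0167
grip_force: 58.1
```

```bash
python3 ctl.py 3
```

```text
t 17.175 z 0.1366 side -0.0541->-0.0401 top None pred -0.0446 | a -0.0401 v 0.0094 b 0.0956 | c -0.0783 ref -0.053 ceq -0.0548 -> c2 -0.0902 next a -0.0388 v -0.0048
TOOL dz cm -0.19  rows 3 fz [-0.   2.7 -2.2]
```

Request:
play_rows(
  gripper=[1, 1, 1],
  delta_pos=[
    [0, 0, -0.12],
    [0, 0, -0.25],
    [0, 0, -0.25],
  ],
  turn=[
    [0, 0, 0],
    [0, 0, 0],
    [0, 0, 0],
  ],
)

```text
time: 17.6
position: [0.4961, -0.0697, 0.139]
tool_rot: [-0.014, 1.0, 0.0, -0.0]
ft_force: [-0.7, 2.6, -5.0]
grip_width: 0.0166
grip_force: 58.0
```

```bash
python3 ctl.py 3
```

```text
t 17.600 z 0.1390 side -0.0575->-0.0430 top None pred -0.0388 | a -0.0430 v -0.0140 b 0.0930 | c -0.0934 ref -0.053 ceq -0.0523 -> c2 -0.0306 next a -0.0503 v -0.0118
TOOL dz cm 1.00  rows 3 fz [ 0.4  1.8 -5.6]
```

Request:
play_rows(
  gripper=[1, 1, 1],
  delta_pos=[
    [0, 0, 0.5],
    [0, 0, 1.0],
    [0, 0, 1.0],
  ],
  turn=[
    [0, 0, 0],
    [0, 0, 0],
    [0, 0, 0],
  ],
)

```text
time: 18.02
position: [0.4962, -0.0697, 0.1289]
tool_rot: [-0.013, 1.0, 0.0, -0.0]
ft_force: [-1.7, -0.4, 0.7]
grip_width: 0.0167
grip_force: 58.0
```

```bash
python3 ctl.py 3
```

```text
t 18.025 z 0.1290 side -0.0674->-0.0514 top None pred -0.0496 | a -0.0519 v -0.0149 b 0.0919 | c -0.0305 ref -0.053 ceq -0.0511 -> c2 -0.0357 next a -0.0555 v -0.0028
TOOL dz cm -0.08  rows 3 fz [-1.1  0.6  0.5]
```

Request:
play_rows(
  gripper=[1, 1, 1],
  delta_pos=[
    [0, 0, -0.05],
    [0, 0, -0.1],
    [0, 0, -0.1],
  ],
  turn=[
    [0, 0, 0],
    [0, 0, 0],
    [0, 0, 0],
  ],
)

```text
time: 18.45
position: [0.4962, -0.0698, 0.1301]
tool_rot: [-0.014, 1.0, -0.0, 0.0]
ft_force: [-0.7, -0.8, -0.9]
grip_width: 0.0165
grip_force: 58.0
```

```bash
python3 ctl.py 3; python3 - <<'E'
from track import *
t=grab('top'); s=grab('side'); print(robot.get_obs()['time']); g=t['color'].max(2); print(g[118:128,280:294]); np.savez('cams.npz',st=s['color'],tt=t['color'])
E
```

```text
t 18.450 z 0.1301 side -0.0705->-0.0540 top None pred -0.0553 | a -0.0543 v -0.0010 b 0.0927 | c -0.0375 ref -0.053 ceq -0.0520 -> c2 -0.0538 next a -0.0537 v 0.0015
TOOL dz cm -0.26  rows 3 fz [-2.2 -0.2  0.6]
18.6
[[209 210 210 210 210 210 209 208 209 208 207 207 207 207]
 [207 210 212 213 214 216 214 212 211 210 210 211 210 210]
 [192 195 200 210 224 230 230 225 213 209 210 210 210 210]
 [162 166 172 195 231 244 244 234 206 188 187 187 188 188]
 [159 157 159 182 233 250 250 240 193 162 165 168 167 168]
 [185 183 183 196 236 251 252 242 191 161 181 190 189 188]
 [197 196 196 205 237 251 252 241 184 154 189 208 211 209]
 [196 196 195 201 224 239 240 221 159 132 174 205 211 212]
 [201 202 202 202 199 193 187 167 128 122 166 198 208 210]
 [225 227 231 231 212 176 153 143 134 151 185 202 206 207]]
```

Request:
play_rows(
  gripper=[1, 1, 1, 1],
  delta_pos=[
    [0, 0, -0.12],
    [0, 0, -0.25],
    [0, 0, -0.25],
    [0, 0, -0.25],
  ],
  turn=[
    [0, 0, 0],
    [0, 0, 0],
    [0, 0, 0],
    [0, 0, 0],
  ],
)

```text
time: 19.1
position: [0.4962, -0.0698, 0.1326]
tool_rot: [-0.014, 1.0, -0.0, -0.0]
ft_force: [-1.9, -0.4, 0.0]
grip_width: 0.0167
grip_force: 58.0
```

```bash
sed -i 's/^s=grab/np.set_printoptions(suppress=True);s=grab/' ctl.py; echo "print('clip side',[round(float(ang(loc(s,375.2,143.5,x))),3) for x in (.076,.084)],'disc',disc_side(s)[0])" >> ctl.py; python3 ctl.py 4
```

```text
t 19.100 z 0.1326 side -0.0719->-0.0551 top None pred -0.0534 | a -0.0551 v -0.0021 b 0.0918 | c -0.0533 ref -0.053 ceq -0.0511 -> c2 -0.0426 next a -0.0560 v 0.0009
TOOL dz cm 0.17  rows 4 fz [-2.2 -1.  -0.3]
clip side [-0.037, -0.166] disc [339.8  162.35]
```

Request:
play_rows(
  gripper=[1, 1, 1, 1],
  delta_pos=[
    [0, 0, 0.09],
    [0, 0, 0.18],
    [0, 0, 0.18],
    [0, 0, 0.18],
  ],
  turn=[
    [0, 0, 0],
    [0, 0, 0],
    [0, 0, 0],
    [0, 0, 0],
  ],
)

```text
time: 19.65
position: [0.4962, -0.0698, 0.1308]
tool_rot: [-0.014, 1.0, -0.0, 0.0]
ft_force: [-2.6, -1.9, 3.0]
grip_width: 0.0169
grip_force: 58.0
```

```bash
sed -i '$d' ctl.py; python3 ctl.py 4
```

```text
t 19.650 z 0.1308 side -0.0724->-0.0556 top None pred -0.0559 | a -0.0555 v 0.0019 b 0.0920 | c -0.0420 ref -0.053 ceq -0.0513 -> c2 -0.0531 next a -0.0541 v 0.0019
TOOL dz cm -0.18  rows 4 fz [-2.6 -2.5  2.5]
```

Request:
play_rows(
  gripper=[1, 1, 1, 1],
  delta_pos=[
    [0, 0, -0.09],
    [0, 0, -0.18],
    [0, 0, -0.18],
    [0, 0, -0.18],
  ],
  turn=[
    [0, 0, 0],
    [0, 0, 0],
    [0, 0, 0],
    [0, 0, 0],
  ],
)

```text
time: 20.2
position: [0.4962, -0.0697, 0.1324]
tool_rot: [-0.014, 1.0, -0.0, -0.0]
ft_force: [-2.2, -2.4, -1.4]
grip_width: 0.0166
grip_force: 58.0
```

```bash
python3 ctl.py 4
```

```text
t 20.200 z 0.1324 side -0.0721->-0.0553 top None pred -0.0540 | a -0.0552 v 0.0000 b 0.0913 | c -0.0521 ref -0.053 ceq -0.0505 -> c2 -0.0455 next a -0.0553 v 0.0011
TOOL dz cm 0.11  rows 4 fz [-2.  -1.3 -3.4]
```

Request:
play_rows(
  gripper=[1, 1, 1, 1],
  delta_pos=[
    [0, 0, 0.06],
    [0, 0, 0.12],
    [0, 0, 0.12],
    [0, 0, 0.12],
  ],
  turn=[
    [0, 0, 0],
    [0, 0, 0],
    [0, 0, 0],
    [0, 0, 0],
  ],
)

```text
time: 20.75
position: [0.4962, -0.0697, 0.1315]
tool_rot: [-0.014, 1.0, -0.0, 0.0]
ft_force: [-2.4, -2.4, 2.2]
grip_width: 0.0169
grip_force: 58.0
```

```bash
python3 ctl.py 5
```

```text
t 20.750 z 0.1315 side -0.0736->-0.0566 top None pred -0.0553 | a -0.0565 v -0.0015 b 0.0905 | c -0.0459 ref -0.053 ceq -0.0498 -> c2 -0.0426 next a -0.0566 v 0.0023
TOOL dz cm 0.05  rows 5 fz [-3.5 -2.   2.6]
```

Request:
play_rows(
  gripper=[1, 1, 1, 1, 1],
  delta_pos=[
    [0, 0, 0.04],
    [0, 0, 0.08],
    [0, 0, 0.08],
    [0, 0, 0.08],
    [0, 0, 0.08],
  ],
  turn=[
    [0, 0, 0],
    [0, 0, 0],
    [0, 0, 0],
    [0, 0, 0],
    [0, 0, 0],
  ],
)

```text
time: 21.42
position: [0.4962, -0.0697, 0.1305]
tool_rot: [-0.014, 1.0, -0.0, -0.0]
ft_force: [-3.1, -4.5, 1.8]
grip_width: 0.0163
grip_force: 58.0
```

```bash
python3 ctl.py 4
```

```text
t 21.425 z 0.1305 side -0.0759->-0.0586 top None pred -0.0561 | a -0.0584 v 0.0001 b 0.0893 | c -0.0402 ref -0.053 ceq -0.0485 -> c2 -0.0412 next a -0.0576 v 0.0033
TOOL dz cm -0.02  rows 4 fz [-2.6 -4.1  1.4]
```

Request:
play_rows(
  gripper=[1, 1, 1, 1],
  delta_pos=[
    [0, 0, 0.03],
    [0, 0, 0.05],
    [0, 0, 0.05],
    [0, 0, 0.05],
  ],
  turn=[
    [0, 0, 0],
    [0, 0, 0],
    [0, 0, 0],
    [0, 0, 0],
  ],
)

```text
time: 21.98
position: [0.4962, -0.0697, 0.1301]
tool_rot: [-0.014, 1.0, -0.0, 0.0]
ft_force: [-2.9, -2.9, 2.5]
grip_width: 0.0166
grip_force: 58.0
```

```bash
python3 ctl.py 4
```

```text
t 21.975 z 0.1301 side -0.0724->-0.0556 top None pred -0.0573 | a -0.0553 v 0.0090 b 0.0902 | c -0.0373 ref -0.053 ceq -0.0495 -> c2 -0.0645 next a -0.0511 v 0.0024
TOOL dz cm -0.44  rows 4 fz [-3.1 -3.6  2.3]
```

Request:
play_rows(
  gripper=[1, 1, 1, 1],
  delta_pos=[
    [0, 0, -0.22],
    [0, 0, -0.44],
    [0, 0, -0.44],
    [0, 0, -0.44],
  ],
  turn=[
    [0, 0, 0],
    [0, 0, 0],
    [0, 0, 0],
    [0, 0, 0],
  ],
)

```text
time: 22.52
position: [0.4962, -0.0697, 0.1344]
tool_rot: [-0.014, 1.0, -0.0, -0.0]
ft_force: [-2.4, -3.2, -1.4]
grip_width: 0.0164
grip_force: 58.0
```

```bash
python3 ctl.py 4
```

```text
t 22.525 z 0.1344 side -0.0714->-0.0548 top None pred -0.0512 | a -0.0546 v -0.0042 b 0.0882 | c -0.0644 ref -0.053 ceq -0.0475 -> c2 -0.0307 next a -0.0574 v -0.0001
TOOL dz cm 0.54  rows 4 fz [-2.8 -3.5 -1.3]
```

Request:
play_rows(
  gripper=[1, 1, 1, 1],
  delta_pos=[
    [0, 0, 0.26],
    [0, 0, 0.52],
    [0, 0, 0.52],
    [0, 0, 0.52],
  ],
  turn=[
    [0, 0, 0],
    [0, 0, 0],
    [0, 0, 0],
    [0, 0, 0],
  ],
)

```text
time: 23.08
position: [0.4962, -0.0697, 0.1293]
tool_rot: [-0.013, 1.0, 0.0, 0.0]
ft_force: [-3.6, -4.2, -0.2]
grip_width: 0.0167
grip_force: 58.0
```

```bash
python3 ctl.py 4
```

```text
t 23.075 z 0.1293 side -0.0718->-0.0551 top None pred -0.0574 | a -0.0552 v 0.0030 b 0.0895 | c -0.0326 ref -0.053 ceq -0.0487 -> c2 -0.0557 next a -0.0529 v 0.0021
TOOL dz cm -0.37  rows 4 fz [-2.8 -4.3 -0.3]
```

Request:
play_rows(
  gripper=[1, 1, 1, 1],
  delta_pos=[
    [0, 0, -0.18],
    [0, 0, -0.36],
    [0, 0, -0.36],
    [0, 0, -0.36],
  ],
  turn=[
    [0, 0, 0],
    [0, 0, 0],
    [0, 0, 0],
    [0, 0, 0],
  ],
)

```text
time: 23.62
position: [0.4962, -0.0697, 0.133]
tool_rot: [-0.014, 1.0, -0.0, 0.0]
ft_force: [-2.9, -4.2, -0.3]
grip_width: 0.0164
grip_force: 58.0
```

```bash
python3 ctl.py 4
```

```text
t 23.625 z 0.1330 side -0.0680->-0.0519 top None pred -0.0529 | a -0.0518 v 0.0040 b 0.0901 | c -0.0555 ref -0.053 ceq -0.0493 -> c2 -0.0557 next a -0.0510 v -0.0006
TOOL dz cm -0.00  rows 4 fz [-3.7 -3.2 -0.2]
```

Request:
play_rows(
  gripper=[1, 1, 1, 1],
  delta_pos=[
    [0, 0, 0],
    [0, 0, 0],
    [0, 0, 0],
    [0, 0, 0],
  ],
  turn=[
    [0, 0, 0],
    [0, 0, 0],
    [0, 0, 0],
    [0, 0, 0],
  ],
)

```text
time: 24.18
position: [0.4962, -0.0697, 0.133]
tool_rot: [-0.014, 1.0, -0.0, 0.0]
ft_force: [-3.6, -4.0, 0.5]
grip_width: 0.0164
grip_force: 58.0
```

```bash
python3 ctl.py 4
```

```text
t 24.175 z 0.1330 side -0.0674->-0.0514 top None pred -0.0508 | a -0.0514 v -0.0015 b 0.0898 | c -0.0556 ref -0.053 ceq -0.0490 -> c2 -0.0472 next a -0.0526 v -0.0013
TOOL dz cm 0.13  rows 4 fz [-3.3 -3.9  0.9]
```

Request:
play_rows(
  gripper=[1, 1, 1, 1],
  delta_pos=[
    [0, 0, 0.07],
    [0, 0, 0.13],
    [0, 0, 0.13],
    [0, 0, 0.13],
  ],
  turn=[
    [0, 0, 0],
    [0, 0, 0],
    [0, 0, 0],
    [0, 0, 0],
  ],
)

```text
time: 24.72
position: [0.4962, -0.0697, 0.1318]
tool_rot: [-0.014, 1.0, -0.0, 0.0]
ft_force: [-3.5, -4.0, 0.7]
grip_width: 0.0166
grip_force: 58.0
```

```bash
python3 ctl.py 4
```

```text
t 24.725 z 0.1319 side -0.0677->-0.0516 top None pred -0.0525 | a -0.0518 v -0.0004 b 0.0903 | c -0.0484 ref -0.053 ceq -0.0495 -> c2 -0.0518 next a -0.0520 v -0.0007
TOOL dz cm -0.05  rows 4 fz [-2.4 -4.6  0.8]
```

Request:
play_rows(
  gripper=[1, 1, 1, 1],
  delta_pos=[
    [0, 0, -0.02],
    [0, 0, -0.05],
    [0, 0, -0.05],
    [0, 0, -0.05],
  ],
  turn=[
    [0, 0, 0],
    [0, 0, 0],
    [0, 0, 0],
    [0, 0, 0],
  ],
)

```text
time: 25.28
position: [0.4962, -0.0697, 0.1321]
tool_rot: [-0.014, 1.0, -0.0, 0.0]
ft_force: [-3.1, -4.1, -1.2]
grip_width: 0.0165
grip_force: 58.0
```

```bash
python3 ctl.py 5
```

```text
t 25.275 z 0.1320 side -0.0684->-0.0522 top None pred -0.0516 | a -0.0522 v -0.0004 b 0.0900 | c -0.0497 ref -0.053 ceq -0.0492 -> c2 -0.0498 next a -0.0526 v -0.0005
TOOL dz cm -0.00  rows 5 fz [-3.8 -3.6 -0.6]
```

Request:
play_rows(
  gripper=[1, 1, 1, 1, 1],
  delta_pos=[
    [0, 0, 0],
    [0, 0, 0],
    [0, 0, 0],
    [0, 0, 0],
    [0, 0, 0],
  ],
  turn=[
    [0, 0, 0],
    [0, 0, 0],
    [0, 0, 0],
    [0, 0, 0],
    [0, 0, 0],
  ],
)

```text
time: 25.95
position: [0.4962, -0.0697, 0.132]
tool_rot: [-0.014, 1.0, -0.0, -0.0]
ft_force: [-2.9, -4.0, -0.7]
grip_width: 0.0163
grip_force: 58.0
```

```bash
python3 ctl.py 5
```

```text
t 25.950 z 0.1320 side -0.0684->-0.0522 top None pred -0.0524 | a -0.0522 v 0.0001 b 0.0901 | c -0.0497 ref -0.053 ceq -0.0493 -> c2 -0.0508 next a -0.0524 v -0.0006
TOOL dz cm -0.02  rows 5 fz [-2.4 -4.4 -1.6]
```

Request:
play_rows(
  gripper=[1, 1, 1, 1, 1],
  delta_pos=[
    [0, 0, 0],
    [0, 0, 0],
    [0, 0, 0],
    [0, 0, 0],
    [0, 0, 0],
  ],
  turn=[
    [0, 0, 0],
    [0, 0, 0],
    [0, 0, 0],
    [0, 0, 0],
    [0, 0, 0],
  ],
)

```text
time: 26.62
position: [0.4962, -0.0697, 0.1321]
tool_rot: [-0.014, 1.0, -0.0, -0.0]
ft_force: [-2.9, -4.4, -0.3]
grip_width: 0.0167
grip_force: 58.0
```

```bash
python3 ctl.py 5; python3 - <<'E'
from track import *
f=lambda i,k:cv2.resize(i,None,fx=k,fy=k,interpolation=cv2.INTER_CUBIC)
t=grab('top'); g=t['color'].max(2); print(g[122:127,282:293])
a=cv2.imread('pics/top0.png')[112:140,268:312]; cv2.imwrite('pics/m4.png',np.vstack([f(a,10),f(t['color'][112:140,268:312,::-1],10)]))
P=lambda a,r:proj(t,O+Rz@[.095,-r*np.sin(a),.15+r*np.cos(a)])
print(P(.2427,.185),P(.2427,.16))
b=a.max(2); print(b[8:16,30:40])
E
```

```text
t 26.625 z 0.1320 side -0.0680->-0.0519 top None pred -0.0520 | a -0.0518 v 0.0008 b 0.0902 | c -0.0496 ref -0.053 ceq -0.0494 -> c2 -0.0525 next a -0.0518 v -0.0009
TOOL dz cm -0.05  rows 5 fz [-3.3 -3.5 -0.7]
[[160 184 233 250 250 240 190 153 162 168 167]
 [183 197 236 251 252 242 185 146 172 188 189]
 [195 206 237 250 252 241 181 144 181 205 211]
 [195 201 224 239 240 222 159 130 172 204 211]
 [202 202 199 193 187 167 129 122 165 198 207]]
[305.54725974 121.87087777] [303.57375971 124.82954296]
[[210 208 208 208 208 208 208 205 203 206]
 [190 191 192 192 193 193 190 181 175 183]
 [168 168 168 169 166 160 146 124 120 144]
 [186 186 184 180 164 135 104  86 111 152]
 [209 209 208 197 166 113  78  88 145 188]
 [212 211 203 177 127  78  70 116 175 206]
 [211 211 192 147  96  74 100 156 196 208]
 [224 223 204 173 141 133 166 202 213 207]]
```

View pics/m4.png

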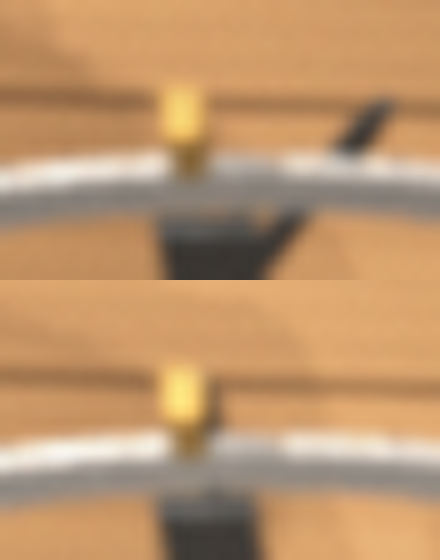

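The lower panel, taken at balance, shows the pointer hidden behind the clip with only its right edge showing at column 289.3. That puts its centre at about −0.054 rad against the clip's −0.053, so it stands at the index. Holding a little longer for margin.

Request:
play_rows(
  gripper=[1, 1, 1, 1, 1],
  delta_pos=[
    [0, 0, -0.03],
    [0, 0, -0.05],
    [0, 0, -0.05],
    [0, 0, -0.05],
    [0, 0, -0.05],
  ],
  turn=[
    [0, 0, 0],
    [0, 0, 0],
    [0, 0, 0],
    [0, 0, 0],
    [0, 0, 0],
  ],
)

```text
time: 27.35
position: [0.4962, -0.0697, 0.1325]
tool_rot: [-0.014, 1.0, -0.0, -0.0]
ft_force: [-2.6, -4.2, -1.4]
grip_width: 0.0166
grip_force: 58.0
```

```bash
python3 ctl.py 5
```

```text
t 27.350 z 0.1325 side -0.0710->-0.0544 top None pred -0.0517 | a -0.0546 v -0.0058 b 0.0888 | c -0.0525 ref -0.053 ceq -0.0481 -> c2 -0.0351 next a -0.0572 v 0.0013
TOOL dz cm 0.28  rows 5 fz [-1.9 -4.3 -1.9]
```

Request:
play_rows(
  gripper=[1, 1, 1, 1],
  delta_pos=[
    [0, 0, 0.15],
    [0, 0, 0.3],
    [0, 0, 0.3],
    [0, 0, 0.3],
  ],
  turn=[
    [0, 0, 0],
    [0, 0, 0],
    [0, 0, 0],
    [0, 0, 0],
  ],
)

```text
time: 27.9
position: [0.4962, -0.0697, 0.1299]
tool_rot: [-0.014, 1.0, 0.0, 0.0]
ft_force: [-3.1, -4.7, 1.1]
grip_width: 0.0163
grip_force: 58.0
```

```bash
python3 ctl.py 4
```

```text
t 27.900 z 0.1298 side -0.0704->-0.0539 top None pred -0.0571 | a -0.0540 v 0.0047 b 0.0906 | c -0.0359 ref -0.053 ceq -0.0499 -> c2 -0.0611 next a -0.0513 v 0.0014
TOOL dz cm -0.40  rows 4 fz [-3.  -4.1  1.4]
```

Request:
play_rows(
  gripper=[1, 1, 1, 1],
  delta_pos=[
    [0, 0, -0.18],
    [0, 0, -0.35],
    [0, 0, -0.35],
    [0, 0, -0.35],
  ],
  turn=[
    [0, 0, 0],
    [0, 0, 0],
    [0, 0, 0],
    [0, 0, 0],
  ],
)

```text
time: 28.45
position: [0.4962, -0.0697, 0.1332]
tool_rot: [-0.014, 1.0, -0.0, 0.0]
ft_force: [-3.4, -4.1, -0.4]
grip_width: 0.0165
grip_force: 58.0
```

```bash
python3 ctl.py 4
```

```text
t 28.450 z 0.1332 side -0.0680->-0.0519 top None pred -0.0509 | a -0.0517 v 0.0024 b 0.0901 | c -0.0568 ref -0.053 ceq -0.0493 -> c2 -0.0528 next a -0.0516 v -0.0009
TOOL dz cm 0.06  rows 4 fz [-2.4 -5.3 -1. ]
```

Request:
play_rows(
  gripper=[1, 1, 1, 1],
  delta_pos=[
    [0, 0, 0.03],
    [0, 0, 0.06],
    [0, 0, 0.06],
    [0, 0, 0.06],
  ],
  turn=[
    [0, 0, 0],
    [0, 0, 0],
    [0, 0, 0],
    [0, 0, 0],
  ],
)

```text
time: 29.0
position: [0.4962, -0.0697, 0.1328]
tool_rot: [-0.014, 1.0, -0.0, 0.0]
ft_force: [-3.2, -3.6, 0.5]
grip_width: 0.0166
grip_force: 58.0
```

```bash
python3 ctl.py 4
```

```text
t 29.000 z 0.1328 side -0.0675->-0.0515 top None pred -0.0516 | a -0.0516 v -0.0016 b 0.0901 | c -0.0542 ref -0.053 ceq -0.0494 -> c2 -0.0476 next a -0.0527 v -0.0011
TOOL dz cm 0.10  rows 4 fz [-3.  -4.1  1.7]
```

Request:
play_rows(
  gripper=[1, 1, 1, 1],
  delta_pos=[
    [0, 0, 0.05],
    [0, 0, 0.1],
    [0, 0, 0.1],
    [0, 0, 0.1],
  ],
  turn=[
    [0, 0, 0],
    [0, 0, 0],
    [0, 0, 0],
    [0, 0, 0],
  ],
)

```text
time: 29.55
position: [0.4962, -0.0697, 0.1318]
tool_rot: [-0.014, 1.0, -0.0, 0.0]
ft_force: [-3.4, -3.8, 1.2]
grip_width: 0.0166
grip_force: 58.0
```

```bash
python3 ctl.py 4
```

```text
t 29.550 z 0.1318 side -0.0713->-0.0547 top None pred -0.0526 | a -0.0547 v -0.0054 b 0.0889 | c -0.0483 ref -0.053 ceq -0.0482 -> c2 -0.0359 next a -0.0567 v 0.0005
TOOL dz cm 0.20  rows 4 fz [-4.  -4.9  0.9]
```

Request:
play_rows(
  gripper=[1, 1, 1, 1],
  delta_pos=[
    [0, 0, 0.1],
    [0, 0, 0.2],
    [0, 0, 0.2],
    [0, 0, 0.2],
  ],
  turn=[
    [0, 0, 0],
    [0, 0, 0],
    [0, 0, 0],
    [0, 0, 0],
  ],
)

```text
time: 30.1
position: [0.4962, -0.0697, 0.1299]
tool_rot: [-0.014, 1.0, 0.0, 0.0]
ft_force: [-4.0, -4.5, 1.7]
grip_width: 0.0164
grip_force: 58.0
```

```bash
python3 ctl.py 4
```

```text
t 30.100 z 0.1299 side -0.0706->-0.0540 top None pred -0.0566 | a -0.0541 v 0.0052 b 0.0904 | c -0.0361 ref -0.053 ceq -0.0496 -> c2 -0.0615 next a -0.0512 v 0.0015
TOOL dz cm -0.41  rows 4 fz [-2.7 -4.9  1.6]
```

Request:
play_rows(
  gripper=[1, 1, 1, 1],
  delta_pos=[
    [0, 0, -0.2],
    [0, 0, -0.4],
    [0, 0, -0.4],
    [0, 0, -0.4],
  ],
  turn=[
    [0, 0, 0],
    [0, 0, 0],
    [0, 0, 0],
    [0, 0, 0],
  ],
)

```text
time: 30.65
position: [0.4962, -0.0697, 0.1336]
tool_rot: [-0.014, 1.0, -0.0, 0.0]
ft_force: [-3.1, -4.4, 0.3]
grip_width: 0.0167
grip_force: 58.0
```

```bash
python3 ctl.py 4
```

```text
t 30.650 z 0.1336 side -0.0675->-0.0515 top None pred -0.0510 | a -0.0513 v 0.0019 b 0.0901 | c -0.0595 ref -0.053 ceq -0.0494 -> c2 -0.0517 next a -0.0516 v -0.0012
TOOL dz cm 0.12  rows 4 fz [-3.6 -4.   0.4]
```

Request:
play_rows(
  gripper=[1, 1, 1],
  delta_pos=[
    [0, 0, 0.08],
    [0, 0, 0.15],
    [0, 0, 0.15],
  ],
  turn=[
    [0, 0, 0],
    [0, 0, 0],
    [0, 0, 0],
  ],
)

```text
time: 31.08
position: [0.4962, -0.0697, 0.1323]
tool_rot: [-0.014, 1.0, -0.0, 0.0]
ft_force: [-3.0, -4.7, 0.7]
grip_width: 0.017
grip_force: 58.0
```

```bash
python3 ctl.py 3
```

```text
t 31.075 z 0.1322 side -0.0676->-0.0515 top None pred -0.0513 | a -0.0515 v -0.0010 b 0.0900 | c -0.0508 ref -0.053 ceq -0.0492 -> c2 -0.0499 next a -0.0521 v -0.0010
TOOL dz cm 0.01  rows 3 fz [-3.5 -4.   0.6]
```

Steady at the index (a = −0.0515, v ≈ −0.001) and held for over 13 s. Handing in.

```bash
python3 -c "
from rig import robot
print(robot.hand_in())"
```

```text
the job is handed in; nothing more can be done
None
```

I floated the motor head off its stop with the trim crank and kept the pointer within about 0.006 rad of the brass index clip from about 18 s to 31 s. I handed in with the grip still held and the pointer almost at rest (about −0.001 rad/s); the hand-in gave no verdict.

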